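Press a tin's lid home on the star-wheel lidding press

ROBOT

A 6-joint arm with a two-finger parallel gripper is mounted at the origin on a cart in front of the work surface, level with it; the furniture and walls round the work are solid. World frame = base frame: x ahead of the robot, y to its left, z up, the work surface at z = 0. Lengths are in m, angles in degrees, forces in N, time in s.
With the tool pointing down it reaches from about 0.3 to 0.875 m from the base axis. Payload 6.4 kg.
Tool frame: the origin (TCP) lies between the finger pads; the fingertips stand 8 mm ahead of it and the grasp point (between the pads) lies 11 mm behind it; x points along the fingers, y is the direction in which the jaws open and shut, and the axes are right-handed (so a half turn about x gives the same grasp; the last joint's range is limited). The gripper opens to 88 mm and grips with 3 to 60 N. Pads are 18 mm wide; open, the fingers measure 123 mm over their backs; the gripper's body (75 mm by 187 mm) begins 45 mm behind the grasp point.
Start: joints at [60.315, 10.359, 92.074, -0, 77.567, -11.82], TCP at [0.176, 0.547, 0.247] pointing down, gripper open.
Joint ranges: [-171.53, 171.53], [-51.25, 118.39], [17.06, 147.69], [-65.23, 245.23], [0, 150.52], [-178.68, 178.68]. Speed limits (degrees/s): [147.25, 147.25, 172.46, 180, 180, 180].

INTERFACE

Orientations are given as [roll, pitch, yaw] about the fixed x, y, z axes, in that order (R = Rz(yaw) Ry(pitch) Rx(roll)).
In Python, from plant import ctrl gives the robot as it stands. Calls block until the motion is done:
- ctrl.move_ptp(position, orientation): joint-space move of the TCP to a pose.
- ctrl.line_to(position, ori=None, rate=0.15, max_force=None): straight line of the TCP; ori=None keeps the orientation; rate is the mean speed in m/s. With max_force (N) it stops when the force on the tool has changed by that much, and returns True; else False.
- ctrl.goto_joints(angles): joint-space move.
- ctrl.open() and ctrl.clamp(grasp_force=None): open the fingers fully, or close them until they stop; grasp_force is the grip in N (None keeps the last).
- ctrl.pause(seconds).
- ctrl.inverse_kinematics(position, orientation): joint angles nearest the present ones, or None.
- ctrl.grab_frame(name): name is "scene" or "top"; returns a dict with "pixels" (384x512x3 uint8, blue, green, red), "camera_matrix" (3x3 intrinsics, pixels), "view" (4x4, takes a point from world to camera coordinates). Camera axes: x right, y down, z forward; pixel columns grow to the right and rows downward; lengths in m; the calibration is good to about 2 mm. A picture is of the moment at which its call begins. There is no depth.
A pose or a line that the arm cannot do raises ctrl.MotionError and nothing moves.
- ctrl.close_job(): hands the job in, once; it reports no verdict.
Trained networks look in a picture, given as the dict that the camera call returned (one of the last four; its "shot" number tells which), for a name from the list of things; names that differ only in an ending like _2 or _b are one class to them, and where a whole thing is asked for, a point or a joint stands for the part that bears it (a point fixed in the world has none). Each returns a list of dicts, best first, with "confidence" (0 to 1); they miss things now and then, are a little off and sometimes report something else, mostly with a low value. They report only what shows in the picture. A call takes as long as a camera call. They do not tell look-alikes from the thing itself.
- ctrl.search_frame(label, picture): "bbox" ([centre column, centre row, width, height] in pixels, round what is visible of it).
- ctrl.outline_of(label, picture): "mask" (384x512 bool, what is visible of it) and "bbox" ([centre column, centre row, width, height] in pixels, round what is visible of it).
- ctrl.tip_of(label, picture): "at" ([column, row] in pixels: a listed point, or the origin of a listed thing).
Readings, each from a call of its own:
- ctrl.current_t(): time.
- ctrl.current_joints(): joint angles.
- ctrl.current_dq(): joint speeds.
- ctrl.current_joint_torque(): joint torques, N m.
- ctrl.current_position(): TCP position.
- ctrl.current_ee_rot(): TCP orientation.
- ctrl.current_force(): force on the tool from outside, world axes, zero at the start.
- ctrl.current_torque(): the same for the moment, N m.
- ctrl.current_opening(): finger opening in m.
Only numpy, scipy, OpenCV 4.12 (cv2) and the standard library are available. Lean on these libraries where they do the work, as an engineer would, in place of code of your own. Each camera call takes 0.05 s, during which the arm holds its last target. There are 200 camera calls.

TASK

The lid of the round tin on the press's tray has only been started. Push the tray in under the ram until it is against its stop, wind the ram down by pushing the spokes of the star wheel one after another until the lid is firmly home and the wheel comes up solid, without denting the tin, then wind the ram back up until it stands about a centimetre clear of the lid. Work only the tray and the wheel: do not push the tin, its lid or the ram by hand, and leave the things lying round the press where they are.

Things in the scene. Friction and masses are not known exactly. Their poses are not given: they have to be found in the camera images.
- lid_press: grey C-frame bench press, bolted down, turned by up to 15 degrees; base 200 x 225 mm. Origin on the table under the ram's vertical axis; x runs from its open front (robot's side) to the column at the back, y to its left along the tray's slideway, z up. Head: press x -40 to 112 mm, y -36 to 36 mm, z 160 to 246 mm.
- tray (a joint): travel of the shuttle tray, in m: 0 = drawn out to the left (press +y), 0.085 = fully in (moved along press -y), against its stop, tin centred under the ram. Friction about 3 N plus 8 N per m/s. A 96 mm aluminium plate, top at z = 32 mm, with a 6 mm high locating ring for the tin and a 44 mm wide tongue to the tab.
- tray_tab (a point): a point on the outer (press +y) face of the tray's upright tab, by which the tray is pushed: aluminium plate 56 mm wide along press x, 6 mm thick, with a 12 mm black bar along its top edge that stands 3 mm proud of the face. The tab reaches from z = 22 to 84 mm; this point is at z = 72 mm, mid width, 113 mm outward of the tin's centre. Moves with the tray.
- wheel_hub (a point): centre of the star wheel, on its axis, fixed to the press: press x 23 mm, y -95 mm, z 200 mm (its right-hand side). The axis is parallel to press y; the spokes turn in the upright plane through this point. Hub 44 mm in diameter, 32 mm long; four steel spokes, 12 mm thick, at right angles, each ending in a black 24 mm ball 115 mm from the axis.
- star_wheel (a joint): angle of the wheel, rad, 0 to 5.1; stays where left. Grows as the upper spokes go to the front (press -x), lowering the ram 10 mm a radian. Spoke i (0..3) stands at value + i*pi/2 from straight up towards press -x: ball at hub + 115 mm*(-sin, 0, cos) in press axes. Friction 0.25 N m (3 N at 90 mm from the axis); each 10 N of ram force adds 0.1 N m.
- ram_foot (a point): centre of the underside of the ram's round 56 mm foot. z = 134 mm at wheel angle 0; goes straight down as the wheel's angle grows.
- press_ram: the ram: 22 mm square steel bar that comes out of the head's top, to z = 304 mm when fully up; on its lower end a round 56 mm foot. Origin as ram_foot.
- tin: round steel tin, 76 mm in diameter, body 60 mm high, standing loose in the tray's locating ring, 0.3 kg; origin at the centre of its underside. Its side has a raised bead on which the lid's skirt lands.
- tin_lid (a joint): height of the lid over its home position, in m: 0 = fully home, skirt on the bead; 6 to 9 mm proud at the start. It grips the tin: slides down under about 45 N and stays where left. To be firmly home the ram has to press it with over 70 N after it has landed; over 300 N dents the tin.
- lid_top (a point): centre of the lid's top, 62 mm above the tin's underside when the lid is home. The lid is 79 mm in diameter with a 16 mm skirt.
- done_tin: a tin with its lid home, standing loose on the table to the left: leave alone
- clear_tape_roll: loose tape roll, 96 mm in diameter, 45 mm high: leave alone
- coaster_stack_4: loose stack of square felt coasters, 97 x 96 x 17 mm: leave alone
Mind the look-alikes: they are no part of the job. What is shaped like the tin but pink or purple is not meant.

How it is judged:
By the outcome, as a careful person would: the job done as asked, in the order asked, and still so for the second after the job is handed in, with the robot touching nothing.
It also fails if it takes over 72 s, if anything falls off the work surface, if the arm or the gripper's body presses on something with over 40 N, if the wrist force passes 120 N, or if a joint passes its speed limit or range.

## Working session

There is one attempt and no reset: what is moved stays moved. The work goes in short steps, each a Python script; the robot and the scene stay as the last script left them, time stands still between calls to the robot, and variables do not carry over. Pictures are saved under pics/ and viewed, about 8 in all and at most 12, crops included, and the job is handed in when it is done.

```bash
mkdir -p pics; ls; python3 - <<'E'
from plant import ctrl
import cv2, numpy as np
for n in ("scene","top"):
    f=ctrl.grab_frame(n); cv2.imwrite(f"pics/{n}0.png",f["pixels"])
    print(n,f["camera_matrix"].tolist(),np.round(f["view"],4).tolist())
    for l in ("tray_tab","wheel_hub","ram_foot","lid_top","lid_press","tin","press_ram"):
        print(l,[(np.round(d["at"],1).tolist(),round(d["confidence"],2)) for d in ctrl.tip_of(l,f)][:3])
print(ctrl.current_t(),ctrl.current_ee_rot())
E
```

```text
pics
scene [[409.74340167281997, 0.0, 254.94619917129302], [0.0, 409.74340167281997, 187.210547017107], [0.0, 0.0, 1.0]] [[-0.8843, -0.4667, 0.0128, 0.4826], [-0.1959, 0.346, -0.9176, 0.1493], [0.4238, -0.8139, -0.3974, 1.1431], [0.0, 0.0, 0.0, 1.0]]
tray_tab [([221.0, 223.5], 0.83)]
wheel_hub [([246.9, 143.6], 0.96)]
ram_foot [([240.3, 174.8], 0.59)]
lid_top [([237.8, 197.1], 0.75), ([180.2, 227.9], 0.71), ([261.2, 168.7], 0.52)]
lid_press [([245.5, 211.8], 0.56)]
tin [([235.0, 216.2], 0.89), ([178.9, 248.1], 0.73), ([305.2, 231.5], 0.73)]
press_ram [([248.5, 179.7], 0.68)]
top [[389.780783062063, 0.0, 259.51112150812776], [0.0, 389.780783062063, 190.30242894865214], [0.0, 0.0, 1.0]] [[-0.0211, -0.9997, 0.0113, 0.197], [-0.9983, 0.0204, -0.0554, 0.4405], [0.0551, -0.0124, -0.9984, 1.2769], [0.0, 0.0, 0.0, 1.0]]
tray_tab [([220.7, 179.2], 0.68)]
wheel_hub [([316.5, 144.9], 0.82)]
ram_foot []
lid_top [([350.0, 144.1], 0.84), ([284.2, 224.0], 0.78), ([201.9, 149.5], 0.71)]
lid_press [([282.2, 165.9], 0.93)]
tin [([283.4, 225.8], 0.94), ([206.3, 150.8], 0.91), ([254.5, 170.5], 0.69)]
press_ram [([282.9, 164.2], 0.44)]
0.8 [ -97.7184336    89.99822217 -115.58373913]
```

```bash
python3 - <<'E'
import cv2
a=cv2.imread("pics/scene0.png")[90:290,130:380]; b=cv2.imread("pics/top0.png")[90:290,150:400]
cv2.imwrite("pics/a.png",cv2.resize(a,None,fx=3,fy=3,interpolation=2)); cv2.imwrite("pics/b.png",cv2.resize(b,None,fx=3,fy=3,interpolation=2))
E
```

```text
(no output)
```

View pics/a.png

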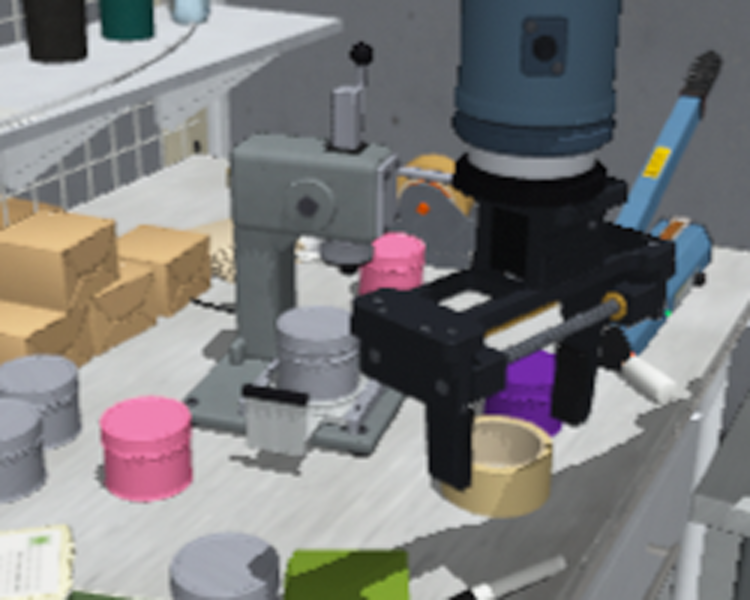

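View pics/b.png

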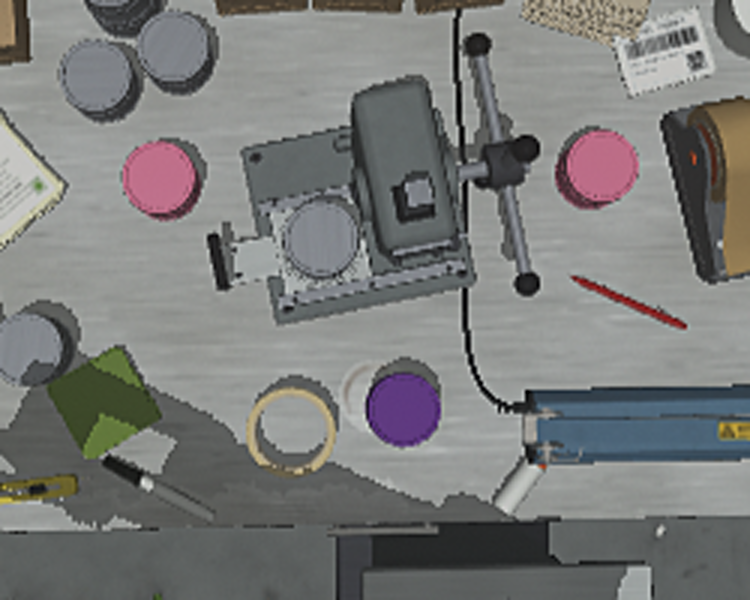

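The top view shows the press at crop (410,190), turned about +10°. The tab is at (215,262), and the tray holds a grey tin at (320,240). The wheel hub is at (500,165), with balls at (478,43), (527,283) and (524,150). The tin to work on is the grey one in the tray. The two pink tins at (162,178) and (600,165), the purple one and the loose grey ones are look-alikes or bystanders. The crop already shows this one standing in the tray's ring. Next I'll fit the press pose.

```bash
cat > h.py <<'E'
import numpy as np, cv2, json
from plant import ctrl
from scipy.spatial.transform import Rotation as R
def proj(f,p):
    c=f["view"]@np.append(p,1); q=f["camera_matrix"]@c[:3]; return q[:2]/q[2]
def P2W(pose,p):
    x,y,a=pose; return R.from_euler('z',a).apply(p)+[x,y,0]
def ball(th,i,r=.115):
    t=th+i*np.pi/2; return np.array([.023-r*np.sin(t),-.095,.2+r*np.cos(t)])
def euler(xa,ya):   # world tool x and y axes -> rpy
    m=np.column_stack([xa,ya,np.cross(xa,ya)]); return R.from_matrix(m).as_euler('xyz',degrees=True)
try: POSE=json.load(open("pose.json"))
except Exception: POSE=None
def W(p): return P2W(POSE,np.array(p,float))
def D(v): return R.from_euler('z',POSE[2]).apply(v)
E
python3 - <<'E'
from h import *
from scipy.optimize import least_squares
s=ctrl.grab_frame("scene"); t=ctrl.grab_frame("top")
def obs(v):
    x,y,a,tr,th=v; p=(x,y,a)
    L=[(t,(220.7,179.2),[0,.198-tr,.072]),(s,(221,223.5),[0,.198-tr,.072]),(t,(316.5,144.9),[.023,-.095,.2]),
       (t,(289,155),[0,0,.304-.01*th]),(t,(309.3,104.3),ball(th,3)),(t,(325.7,184.3),ball(th,1)),(t,(324.7,140),ball(th,0)),
       (s,(250,107.3),ball(th,0)),(t,(257,169.5),[0,.085-tr,.101]),(s,(130+346/3,90+245/3),[0,0,.134-.01*th])]
    return [np.array(proj(f,P2W(p,np.array(q))))-px for f,px,q in L]
r=least_squares(lambda v:np.concatenate(obs(v)),[.55,.05,.17,0,0],loss='soft_l1')
print(r.x.round(4),np.degrees(r.x[2])); print(np.round(obs(r.x),1).tolist())
json.dump(r.x[:3].tolist(),open("pose.json","w"))
import h; h.POSE=r.x[:3]
# dispenser: xy from top at assumed z, height by scene
def xy(f,px,z):
    V=f["view"];d=V[:3,:3].T@np.linalg.solve(f["camera_matrix"],[*px,1]);c=-V[:3,:3].T@V[:3,3];return c+d*(z-c[2])/d[2]
for z in (.05,.1,.15,.2): 
    q=xy(t,(150+720/3,90+120/3),z); print(z,q.round(3),proj(s,q).round(0), "orange dot",xy(t,(150+695/3,90+158/3),z).round(3))
hub=W([.023,-.095,.2]); print("hub",hub)
for al in (90,70,50,30,0):
  for el in (0,-20,-40):
    xa=D([np.cos(np.radians(al))*np.cos(np.radians(el)),np.sin(np.radians(al))*np.cos(np.radians(el)),np.sin(np.radians(el))])
    out=[]
    for flip in (1,-1):
      ya=flip*np.cross([0,0,1],xa); ya/=np.linalg.norm(ya)
      for vert in (0,1):
        yy=np.cross(xa,ya) if vert else ya
        out.append(''.join('1' if ctrl.inverse_kinematics(W([.023-.085*np.sin(b),-.095,.2+.085*np.cos(b)]),euler(xa,yy)) is not None else '0' for b in np.radians(range(0,271,30))))
    print(al,el,out)
E
```

```text
[ 0.5199  0.1129  0.1899 -0.0012  0.0614] 10.882206662873614
[[0.5, -1.2], [0.6, 0.3], [0.5, -0.2], [0.3, -0.9], [-0.7, 0.8], [-0.3, 0.0], [0.1, -0.3], [0.5, 0.2], [-0.7, 0.1], [0.2, 3.5]]
0.05 [ 0.63  -0.239  0.05 ] [265. 161.] orange dot [ 0.589 -0.21   0.05 ]
0.1 [ 0.619 -0.221  0.1  ] [265. 150.] orange dot [ 0.58  -0.194  0.1  ]
0.15 [ 0.609 -0.204  0.15 ] [266. 139.] orange dot [ 0.571 -0.177  0.15 ]
0.2 [ 0.599 -0.186  0.2  ] [267. 127.] orange dot [ 0.563 -0.161  0.2  ]
hub [0.56040035 0.02398937 0.2       ]
90 0 ['1111111111', '1111111111', '1111111111', '1111111111']
90 -20 ['1111111111', '1111111111', '1111111111', '1111111111']
90 -40 ['1111111111', '1111111111', '1111111111', '1111111111']
70 0 ['1111111111', '1111111111', '1111111111', '1111111111']
70 -20 ['1111111111', '1111111111', '1111111111', '1111111111']
70 -40 ['1111111111', '1111111111', '1111111111', '1111111111']
50 0 ['1111111111', '1111111111', '1111111111', '1111111111']
50 -20 ['1111111111', '1111111111', '1111111111', '1111111111']
50 -40 ['1111111111', '1111111111', '1111111111', '1111111111']
30 0 ['1111111111', '1111111111', '1111111111', '1111111111']
30 -20 ['1111111111', '1111111111', '1111111111', '1111111111']
30 -40 ['1111111111', '1111111111', '1111111111', '1111111111']
0 0 ['1000111111', '1000011111', '1000111111', '1000111111']
0 -20 ['1100011111', '1100011111', '1100011111', '1100011111']
0 -40 ['1111111111', '1111111111', '1111111111', '1111111111']
```

```bash
cat >> h.py <<'E'
def pick(pos,xa,ya):  # choose jaw sign with smaller joint motion
    q0=np.array(ctrl.current_joints()); c=[]
    for s in (1,-1):
        e=euler(xa,s*np.array(ya)); q=ctrl.inverse_kinematics(pos,e)
        if q is not None: c.append((np.abs(np.array(q)-q0).max(),e,np.round(q,0)))
    c.sort(key=lambda k:k[0]); return c[0][1],c[0][2]
E
python3 - <<'E'
from h import *
ctrl.clamp(10)
p=W([0,.235,.2]); e,q=pick(p,[0,0,-1],D([1,0,0])); print(q)
ctrl.move_ptp(p,e)
ctrl.line_to(W([0,.235,.055]),rate=.15)
f0=ctrl.current_force()
hit=ctrl.line_to(W([0,.112,.055]),rate=.05,max_force=15)
pp=R.from_euler('z',-POSE[2]).apply(np.array(ctrl.current_position())-[POSE[0],POSE[1],0])
print(hit,pp.round(4),np.round(f0,1),np.round(ctrl.current_force(),1),ctrl.current_t())
t=ctrl.grab_frame("top"); cv2.imwrite("pics/top1.png",cv2.resize(t["pixels"],None,fx=1.5,fy=1.5))
E
```

```text
[24. 14. 93. -0. 73. 13.]
True [-0.0004  0.1274  0.0548] [0.4 0.3 0.8] [-0.2  4.6  3.6] 6.5917<stdin>:3: UserWarning: Gimbal lock detected. Setting third angle to zero since it is not possible to uniquely determine all angles.
```

View pics/top1.png

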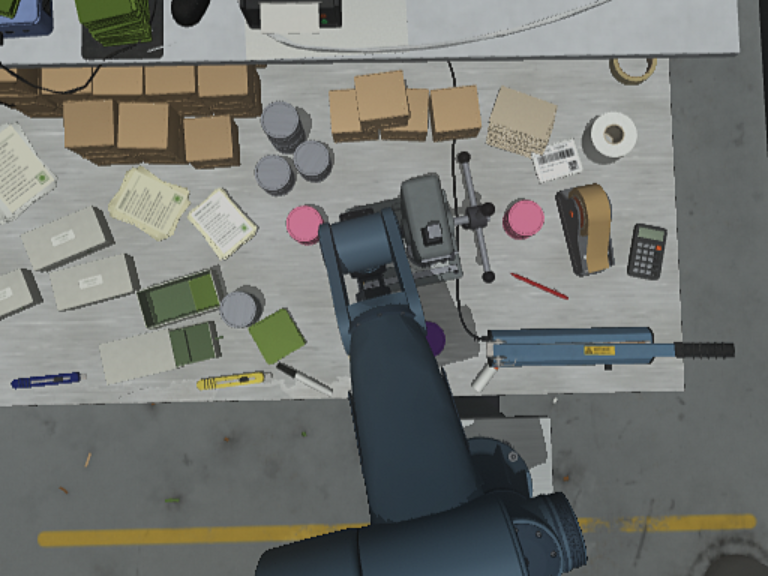

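The tray stopped hard at press y = 0.127 (0.125 expected), so it looks to be against its stop. The picture shows the blue sealer with its raised lever at about (490–735,350) and the tape dispenser at (585,230). Before going to the wheel side I'll triangulate both and confirm the tray's stop with one more nudge.

```bash
python3 - <<'E' 2>/dev/null
from h import *
hit=ctrl.line_to(W([0,.112,.055]),rate=.03,max_force=14)
pp=R.from_euler('z',-POSE[2]).apply(np.array(ctrl.current_position())-[POSE[0],POSE[1],0])
print(hit,pp.round(4),np.round(ctrl.current_force(),1))
ctrl.line_to(W([0,.16,.055]),rate=.1); ctrl.line_to(W([0,.18,.3]),rate=.25)
s=ctrl.grab_frame("scene"); t=ctrl.grab_frame("top")
def tri(a,b):
    Ps=[f["camera_matrix"]@f["view"][:3] for f in (t,s)]
    X=cv2.triangulatePoints(Ps[0],Ps[1],np.array(a,float),np.array(b,float))[:,0]; return (X[:3]/X[3]).round(3)
print("handle tip",tri((735/1.5,351/1.5),(130+712/3,90+58/3)),"handle base",tri((676/1.5,350/1.5),(130+692/3,90+95/3)))
print("disp top",tri((594/1.5,187/1.5),(130+432/3,90+157/3)))
u=D([0,np.cos(np.radians(20)),-np.sin(np.radians(20))])
for r,b in ((.08,-10),(.08,100)):
    b=np.radians(b); p=W([.023-r*np.sin(b),-.095,.2+r*np.cos(b)])+.01*u
    print(p.round(3),pick(p,u,D([1,0,0])))
for l in ("tray_tab","lid_top","ram_foot"):
    for f in (s,t): print(l,[(np.round(d["at"],1).tolist(),round(d["confidence"],2)) for d in ctrl.tip_of(l,f)][:2])
print(proj(t,W([0,.113,.072])),proj(s,W([0,.113,.072])),proj(s,W([0,0,.101])),ctrl.current_t())
cv2.imwrite("pics/s2.png",cv2.resize(s["pixels"],None,fx=1.5,fy=1.5))
E
```

```text
True [-0.0005  0.1275  0.0549] [-0.   3.4  2.1]
handle tip [ 0.302 -0.425  0.252] handle base [ 0.302 -0.333  0.226]
disp top [ 0.612 -0.238  0.128]
[0.572 0.036 0.275] (array([180.        ,  20.        , 100.88220666]), array([-31.,  33.,  83.,  50., 115., -43.]))
[0.481 0.018 0.183] (array([180.        ,  20.        , 100.88220666]), array([-37.,  33.,  96.,  41., 109., -57.]))
tray_tab [([230.0, 211.3], 0.95)]
tray_tab [([247.2, 169.9], 0.78)]
lid_top [([178.3, 229.2], 0.87), ([245.9, 183.6], 0.6)]
lid_top [([349.5, 142.6], 0.64), ([284.5, 226.2], 0.62)]
ram_foot [([242.8, 174.4], 0.76)]
ram_foot []
[247.93589915 172.35904433] [232.78952529 209.78303206] [245.44983239 185.15337425] 8.9
```

View pics/s2.png

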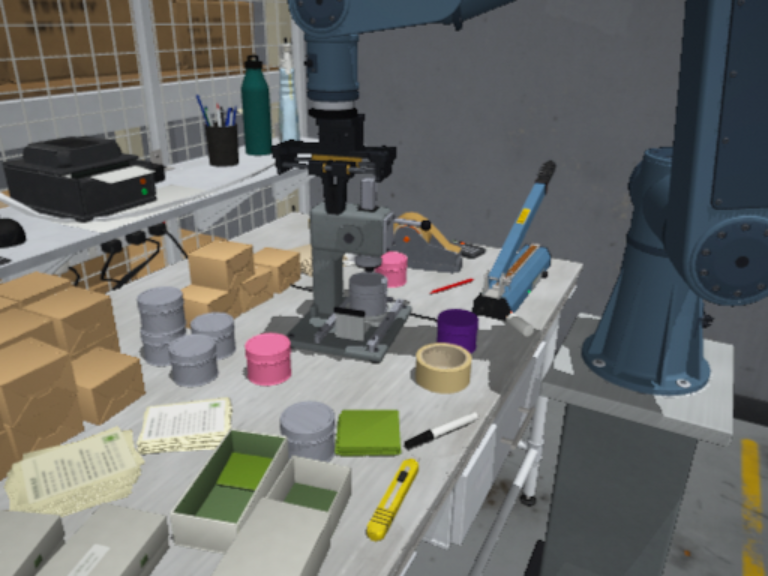

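```bash
cat >> h.py <<'E'
EL=np.radians(20); U=np.array([0,np.cos(EL),-np.sin(EL)]); ORI=euler(D(U),D([1,0,0])); RP=.08
HUB=np.array([.023,-.095,.2])
def Q(a,side=-1,gap=0.,depth=.010):
    """TCP (world) with the pin touching the spoke at angle a (deg); side -1: behind it (winds down), +1: ahead (winds up)"""
    a=np.radians(a); t=np.array([-np.cos(a),0,-np.sin(a)]); n=np.array([-np.sin(a),0,np.cos(a)])
    h=.0175*abs(np.cos(a))+.009*abs(np.sin(a))+.006+gap
    return W(HUB+RP*n+side*h*t+depth*U)
def moment(bias=0):
    F=np.array(ctrl.current_force())-bias; F=R.from_euler('z',-POSE[2]).apply(F)
    p=R.from_euler('z',-POSE[2]).apply(np.array(ctrl.current_position())-[POSE[0],POSE[1],0])-.01*U-HUB
    return np.cross(p,F)[1],F   # + resists winding down if tool pushes it
def sweep(a0,a1,side=-1,step=10,rate=.08,mf=18,stopM=None,bias=0):
    n=max(1,int(np.ceil(abs(a1-a0)/step)))
    for a in np.linspace(a0,a1,n+1)[1:]:
        hit=ctrl.line_to(Q(a,side),rate=rate,max_force=mf)
        m,F=moment(bias); print(round(a,1),hit,"M %.2f"%m,F.round(1))
        if hit or (stopM and abs(m)>stopM): return a
    return a1
E
python3 - <<'E' 2>/dev/null
from h import *
down=ctrl.current_ee_rot()
ctrl.line_to([.36,.16,.42],rate=.35)
p=[.38,-.12,.45]; e,q=pick(p,[0,0,-1],D([1,0,0])); ctrl.move_ptp(p,e)
ctrl.move_ptp(Q(3.5,gap=.012,depth=-.12),ORI)
print(np.round(ctrl.current_joints(),0),ctrl.current_t())
f=ctrl.grab_frame("top"); cv2.imwrite("pics/t3.png",f["pixels"][60:320,180:440].repeat(2,0).repeat(2,1))
b=np.array(ctrl.current_force()); print("bias",b.round(2)); np.save("bias.npy",b)
E
```

```text
[-37.  39.  67.  50. 125. -38.] 11.8917
bias [-1.05  0.12  0.21]
```

View pics/t3.png

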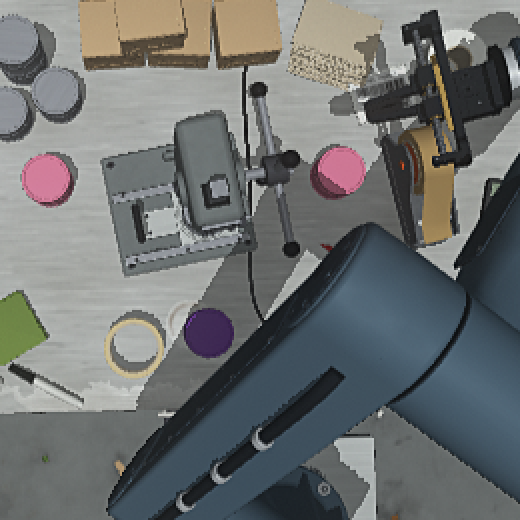

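The picture shows the gripper on the wheel's right at crop (400,100), pointing at it and clear of the dispenser. The wheel hub is at (272,170). The tray is in and the tin is hidden under the head. Now the first stroke.

```bash
python3 - <<'E' 2>/dev/null
from h import *
b=np.load("bias.npy")
print("ins",ctrl.line_to(Q(3.5,gap=.012),rate=.12,max_force=10))
print(np.round(moment(b)[1],1), [(np.array(ctrl.current_position())-Q(3.5,gap=.012)).round(4)])
a=sweep(3.5-8,105,mf=18,bias=b,rate=.07)
print(ctrl.current_t())
f=ctrl.grab_frame("scene"); g=ctrl.grab_frame("top")
cv2.imwrite("pics/4.png",np.hstack([cv2.resize(f["pixels"][90:250,160:320],None,fx=2.4,fy=2.4),cv2.resize(g["pixels"][80:240,240:400],None,fx=2.4,fy=2.4)]))
E
```

```text
ins False
[ 1.9 -0.6 -0.2] [array([ 0.0003, -0.0007,  0.0003])]
5.5 False M 0.05 [ 0.6 -1.  -0.2]
15.4 False M 0.09 [ 1.1  0.7 -0. ]
25.4 False M 0.06 [ 0.6 -0.2  0.6]
35.3 False M 0.15 [ 1.8 -0.4  0.3]
45.3 False M 0.07 [ 1.1  0.1 -0.3]
55.2 False M 0.04 [0.3 0.5 0.3]
65.2 False M 0.07 [ 2.1 -0.7 -0.6]
75.1 False M -0.00 [ 1.5 -0.6 -0.8]
85.1 False M 0.02 [ 1.2 -0.  -0.1]
95.0 False M 0.02 [ 1.2 -0.8  0.1]
105.0 False M -0.09 [ 0.1 -0.1 -1. ]
17.15
```

View pics/4.png

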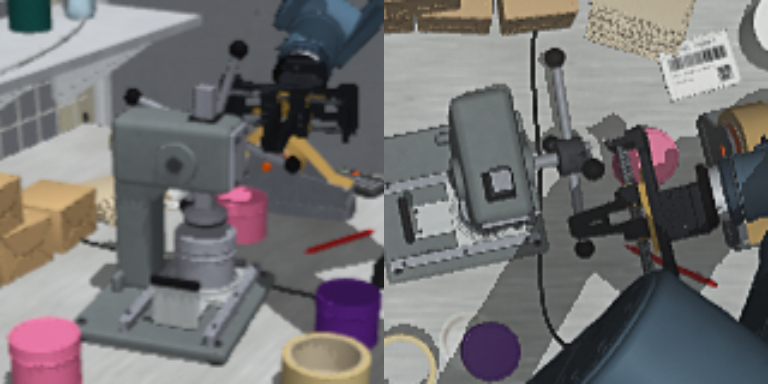

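The picture shows the wheel turned about 100°: a spoke now leans forward at (238,48), and the foot is just above the lid at (208,215). I'll fit the wheel angle from the balls and make the second stroke, with a lower force limit.

```bash
python3 - <<'E' 2>/dev/null
from h import *
from scipy.optimize import least_squares
b=np.load("bias.npy")
s=ctrl.grab_frame("scene"); t=ctrl.grab_frame("top")
L=[(s,(259.2,110),3),(s,(215.4,130.4),2),(t,(311.3,104.2),2),(t,(327.5,150),3),(t,(323.8,183.3),0)]
fun=lambda v:np.concatenate([proj(f,W(ball(v[0],i)))-px for f,px,i in L])
r=least_squares(fun,[1.8],loss='soft_l1'); th=np.degrees(r.x[0]); print("theta",th,r.fun.reshape(-1,2).round(1).tolist())
assert 90<th<118
a3=th-90
ctrl.line_to(Q(103,gap=.006),rate=.1)
ctrl.line_to(Q(103,gap=.006,depth=-.06),rate=.2)
ctrl.line_to(Q(a3,gap=.012,depth=-.06),rate=.2)
print("ins",ctrl.line_to(Q(a3,gap=.012),rate=.15,max_force=10))
a=sweep(a3-8,105,mf=16,bias=b,rate=.06)
print(ctrl.current_t(), np.round(ctrl.current_force(),1))
E
```

```text
theta 107.14722082649185 [[-0.2, -0.2], [-0.3, -0.3], [-0.9, -0.1], [-0.8, 0.2], [-0.4, 0.0]]
ins False
18.7 False M 0.19 [ 2.3 -0.3 -0.8]
28.3 False M 0.13 [ 1.5 -0.2  0.2]
37.9 False M 0.03 [ 0.4  0.5 -0.1]
47.5 False M 0.04 [ 0.9 -0.4 -0.5]
57.1 False M 0.06 [ 1.3 -0.4 -0.3]
66.7 False M 0.12 [ 2.  -0.6  0.3]
76.2 False M 0.03 [ 0.3 -0.8  0.3]
85.8 False M 0.01 [ 0.7 -0.5 -0.1]
95.4 False M 0.02 [ 2.  -0.2 -0. ]
105.0 False M 0.23 [2.2 0.3 2.9]
23.4167 [1.1 0.8 3.1]
```

Wheel angle was 107.1° before the stroke and should be about 197° now. The ram appears to be just meeting the lid. Third stroke: arc first, then a slow force-limited press.

```bash
python3 - <<'E' 2>/dev/null
from h import *
b=np.load("bias.npy")
ctrl.line_to(Q(103,gap=.006),rate=.1)
ctrl.line_to(Q(103,gap=.006,depth=-.06),rate=.2)
a=17
ctrl.line_to(Q(a,gap=.012,depth=-.06),rate=.2)
print("ins",ctrl.line_to(Q(a,gap=.012),rate=.15,max_force=10))
a=sweep(a-6,37,mf=16,bias=b,rate=.05,step=9)
if a==37:
    hit=ctrl.line_to(Q(64),rate=.015,max_force=17)
    m,F=moment(b); p=np.array(ctrl.current_position())
    g=np.linspace(30,66,721); k=g[np.argmin([np.linalg.norm(Q(x)-p) for x in g])]
    print("press",hit,"cmd angle",k,"M %.2f"%m,F.round(1))
print(ctrl.current_t())
f=ctrl.grab_frame("scene"); g=ctrl.grab_frame("top")
cv2.imwrite("pics/5.png",np.hstack([cv2.resize(f["pixels"][90:250,160:320],None,fx=2.4,fy=2.4),cv2.resize(g["pixels"][80:240,240:400],None,fx=2.4,fy=2.4)]))
E
```

```text
ins False
19.7 False M 0.46 [ 5.5 -2.1 -0.2]
28.3 False M 0.40 [ 5.  -0.6 -0.7]
37.0 False M 0.35 [ 4.8  0.4 -1.1]
press True cmd angle 52.400000000000006 M 0.74 [8.1 1.2 4.5]
28.5917
```

View pics/5.png

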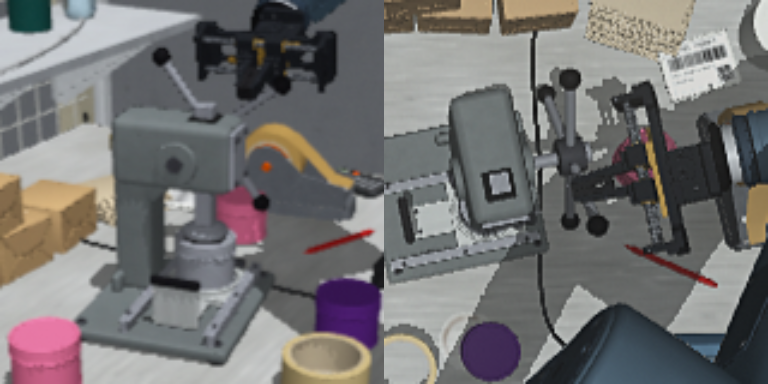

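The picture shows the foot on the lid and the lid down. I'll confirm the wheel is solid with one gentle re-push and fit the wheel angle from the balls.

```bash
python3 - <<'E' 2>/dev/null
from h import *
from scipy.optimize import least_squares
b=np.load("bias.npy")
p0=np.array(ctrl.current_position())
hit=ctrl.line_to(Q(66),rate=.012,max_force=12)
m,F=moment(b); p=np.array(ctrl.current_position()); print("again",hit,"moved mm",1e3*np.linalg.norm(p-p0),"M %.2f"%m,F.round(1))
s=ctrl.grab_frame("scene"); t=ctrl.grab_frame("top")
L=[(s,(227.5,112.9),3-0),(s,(269.2,174.2),None),(t,(317.5,113.3),None),(t,(307.5,118.8),None),(t,(317.5,172.1),None),(t,(328.8,173.8),None)]
def fun(v):  # nearest spoke for each ball
    return np.concatenate([min((proj(f,W(ball(v[0],i)))-px for i in range(4)),key=np.linalg.norm) for f,px,_ in L])
r=min((least_squares(fun,[x],loss='soft_l1') for x in (3.6,3.8,4.0,4.2)),key=lambda r:r.cost)
print("theta",r.x,r.fun.reshape(-1,2).round(1).tolist(),ctrl.current_t())
E
```

```text
again True moved mm 0.46624365344526186 M 0.80 [7.7 1.5 6.6]
theta [4.07159632] [[-0.5, 0.0], [-0.7, -0.4], [-0.6, -0.1], [-0.7, 0.3], [-0.4, -0.5], [-0.1, 0.2]] 29.45
```

The wheel is solid: it moved only 0.5 mm under about 20 N, and the angle is 4.07 rad (4.0 nominal for home). Now I'll wind back up about 1 rad by pushing the same spoke from its front side.

```bash
python3 - <<'E' 2>/dev/null
from h import *
b=np.load("bias.npy")
ctrl.line_to(Q(46,gap=.004),rate=.08)
ctrl.line_to(Q(46,gap=.004,depth=-.06),rate=.2)
ctrl.line_to(Q(53,side=1,gap=.018,depth=-.06),rate=.2)
print("ins",ctrl.line_to(Q(53,side=1,gap=.018),rate=.15,max_force=10))
a=sweep(58,-4.5,side=1,mf=30,bias=b,rate=.06)
print(ctrl.current_t())
ctrl.line_to(Q(-4.5,side=1,gap=.01),rate=.1)
ctrl.line_to(Q(-4.5,side=1,gap=.01,depth=-.12),rate=.2)
f=ctrl.grab_frame("scene"); g=ctrl.grab_frame("top")
for l in ("ram_foot","lid_top"): print(l,[(np.round(d["at"],1).tolist(),round(d["confidence"],2)) for d in ctrl.tip_of(l,f)][:2])
print("expect foot/lid",proj(f,W([0,0,.104])),proj(f,W([0,0,.094])))
cv2.imwrite("pics/6.png",np.hstack([cv2.resize(f["pixels"][90:250,160:320],None,fx=2.4,fy=2.4),cv2.resize(g["pixels"][80:240,240:400],None,fx=2.4,fy=2.4)]))
cv2.imwrite("pics/7.png",cv2.resize(f["pixels"][155:230,200:280],None,fx=8,fy=8))
E
```

```text
ins False
49.1 False M 0.10 [1.8 0.3 0.5]
40.1 False M 0.01 [ 0.8 -1.  -0.4]
31.2 False M 0.06 [ 0.8 -0.3  0.3]
22.3 False M 0.11 [ 1.8  0.  -0.1]
13.4 False M 0.02 [ 0.6 -0.5 -0.7]
4.4 False M 0.13 [ 1.4 -0.7  0.7]
-4.5 False M 0.09 [ 1.  -0.1  0.4]
34.2
ram_foot [([242.3, 184.9], 0.67)]
lid_top [([176.1, 229.0], 0.93), ([246.8, 187.3], 0.76)]
expect foot/lid [245.45343199 184.23453358] [245.44146034 187.29043283]
```

View pics/6.png

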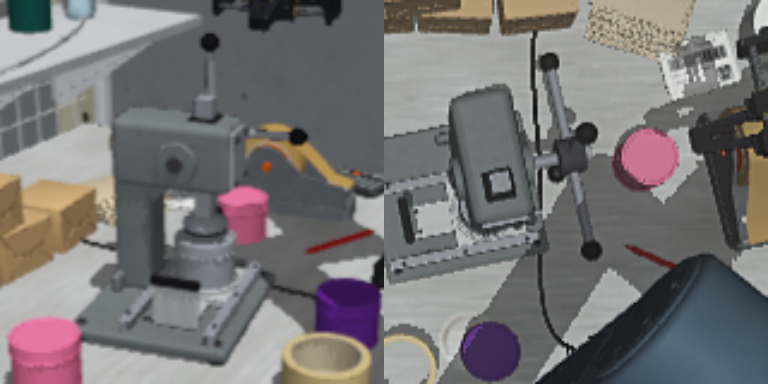

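View pics/7.png

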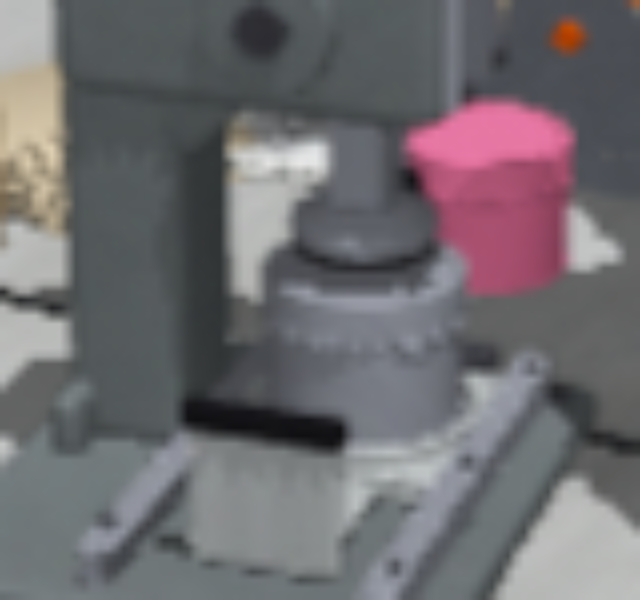

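The pictures show the foot a narrow gap above the lid at about (365,260) in the enlarged crop. The skirt is on the bead and the spoke is nearly upright again. One last wheel-angle fit, then I'll hand in.

```bash
python3 - <<'E' 2>/dev/null
from h import *
from scipy.optimize import least_squares
s=ctrl.grab_frame("scene"); t=ctrl.grab_frame("top")
L=[(s,(247.1,107.5)),(s,(284.2,146.7)),(t,(308.8,105.4)),(t,(325,135)),(t,(326.7,184.2))]
fun=lambda v:np.concatenate([min((proj(f,W(ball(v[0],i)))-px for i in range(4)),key=np.linalg.norm) for f,px in L])
r=min((least_squares(fun,[x],loss='soft_l1') for x in (2.6,2.8,3.0,3.2,3.4)),key=lambda r:r.cost)
th=r.x[0]; gap=(4.07-th)*10; print("theta",th,"gap mm",gap,r.fun.reshape(-1,2).round(1).tolist(),ctrl.current_t())
if 8.3<gap<11.7:
    ctrl.line_to(Q(-4.5,side=1,gap=.01,depth=-.15),rate=.2)
    print(ctrl.current_t(),np.round(ctrl.current_force(),1)); ctrl.close_job()
E
```

```text
theta 3.1102877273535787 gap mm 9.597122726464216 [[0.0, -0.3], [-0.3, -0.3], [-0.7, 0.6], [-1.1, 0.6], [-0.6, -0.1]] 35.55
35.85 [ 0.3  0.6 -0.2]
the job is handed in; nothing more can be done
```

The job is handed in at 35.9 s: the tray is in, the lid is pressed home, and the ram is wound back to about a centimetre above the lid.

- **Tray:** I pushed it by the tab until it stopped dead, and a second push of about 14 N moved it no further. My finger reading put it about 2.4 mm short of the expected place. In the scene view the network's tab point was about 3 px off where I predicted it. I took the hard stop as the proof that it was fully in.
- **Pressing the lid:** Three strokes on successive spokes wound the ram down until the wheel came up solid. A second push of about 20 N moved the wheel only 0.5 mm. The ball positions gave a wheel angle of 4.07 rad, against about 4.0 nominal for a lid fully home. The ram force was not measured. From the push on the spoke I estimate about 150 N, within the 70–300 N window.
- **Winding back up:** The final wheel angle was 3.11 rad. That puts the ram about 9.6 mm clear of the lid, counted from the angle where the wheel was solid. Counted from the nominal home height it is nearer 9 mm.
- **Surroundings:** The gripper stood clear of the wheel with no contact force at the end. I saw nothing around the press moved in the pictures I viewed. I did not check each loose item separately.

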